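Fit and lock the shaft of a hinge test rig

TASK

Take the steel shaft by its black handle from the cradle and thread it through both blue bearing blocks of the rig, starting at the block next to the steel keeper boss, until the brass collar is fully home against that block. Then take the red-headed lock pin from its wooden stand and put it all the way down into the keeper hole behind the collar so that the shaft cannot come out, and leave both released. Do not disturb the tools and supplies lying around.

Things in the scene. Friction and masses are not known exactly. Their poses are not given: they have to be found in the camera images.
- rig: Rig fixed to the bench: grey base plate 110 x 190 x 12 mm, two blue blocks 56 mm wide, tops at z = 78 mm. Origin: centre of its underside. Bore axis: x = 0, z = 60 mm, along y; bores 19 mm in diameter. First block y = +28 to +52 mm, second -72 to -48. The shaft enters from +y towards -y. Steel keeper boss 34 x 30 mm at x = +17, y = +70 mm, top z = 32 mm.
- bore_in (a point): Centre of the first block's bore in its outer (+y) face, 60 mm above the bench; axes as the rig's. The collar's face comes here when it is home.
- bore_out (a point): Centre of the second block's bore in its outer (-y) face, 124 mm from bore_in along the rig's -y, 60 mm above the bench.
- pin_hole (a point): Centre of the mouth of the vertical keeper hole in the top of the steel boss, 32 mm above the bench, 12.5 mm in diameter; it goes right through boss and base plate, so the pin stands on the bench when fully down.
- shaft: Loose round shaft, 0.12 kg, 230 mm, lying level in the cradle along its own y. Origin: on the axis in the collar's inner face. Towards -y: steel rod 16 mm in diameter, 150 mm long, its last 8 mm tapered to 8 mm in diameter. Towards +y: brass collar 36 mm in diameter, 10 mm thick, then a black handle 20 mm in diameter, 70 mm long.
- shaft_tip (a point): Centre of the rod's tip, 150 mm from the shaft's origin along its -y.
- shaft_grip (a point): Middle of the black handle on the axis, 45 mm from the shaft's origin along its +y: the place to grip, clear of cradle and rig.
- shaft_rest: Wooden board 50 x 150 x 8 mm fixed to the bench with two black V cradles at y = +52 and -52 mm, no higher than 36 mm; origin: centre of its underside. It carries the shaft along its y axis, the shaft's axis 32 mm above the bench, the collar about 70 to 80 mm from its origin at +y.
- pin: Loose lock pin, 0.05 kg, upright in its stand: steel shank 10 mm in diameter with a 5 mm tapered foot, 84 mm long, then a red round head 24 mm in diameter, 28 mm high. Origin: centre of the foot; z up along the pin.
- pin_grip (a point): Middle of the red head, 100 mm above the pin's foot: the place to grip.
- pin_stand: Wooden block 56 x 56 x 50 mm fixed to the bench with a central vertical hole 12 mm in diameter, 45 mm deep, in which the pin stands; origin: centre of its underside.
- tape_measure: Bystander: yellow tape measure, 61 x 83 x 36 mm; origin: centre of its underside.
- masking_roll: Bystander: roll of masking tape lying flat, 94 mm across, 24 mm high; origin: centre of its underside.
- screw_tray: Bystander: small cardboard tray of screws, 70 x 85 x 35 mm; origin: centre of its underside.
- pliers: Bystander: pliers lying flat, 65 x 170 x 14 mm; origin: centre of the underside.

How it is judged:
On the way, in this order (a step that is already met when the one before it is completed fails the run):
1. the shaft is through both bearing blocks with its collar against the first one (y of shaft in the frame of bore_in below 0.004 m and distance between shaft and bore_in below 0.006 m and angle between the y axis of shaft and the y axis of rig, either way round below 0.06 rad), for 0.2 s.
2. the pin is fully down in the keeper hole (z of pin in the frame of rig below 0.006 m and horizontal distance between pin and pin_hole below 0.005 m), for 0.2 s.
At the end, for the whole second after the job is handed in: Shaft through both blocks (axis within 0.06 rad of the bores), collar face within 7 mm of the bore centre in the first block's outer face; pin foot within 6 mm of the bench and 5 mm of the keeper hole's axis, tilt under 0.15 rad; both released and at rest; bystanders within 30 mm of their places (all of step 2 and distance between shaft and bore_in below 0.007 m and angle between the y axis of shaft and the y axis of rig, either way round below 0.06 rad and angle between pin's own z axis and vertical below 0.15 rad and linear speed of each of shaft, pin below 0.02 m/s); the robot touches nothing.
It fails at once if the tape measure, masking roll, screw tray or pliers is pushed more than 30 mm from where it lay (distance of any of tape_measure, masking_roll, screw_tray, pliers from where it was at the start of the episode above 0.03 m).
It also fails if it takes over 64 s, if anything falls off the work surface, if the arm or the gripper's body presses on something with over 40 N, if the wrist force passes 120 N, or if a joint passes its speed limit or range.

ROBOT

A 6-joint arm with a two-finger parallel gripper is mounted at the origin on the work surface; the furniture and walls round the work are solid. World frame = base frame: x ahead of the robot, y to its left, z up, the work surface at z = 0. Lengths are in m, angles in rad, forces in N, time in s.
With the tool pointing down it reaches from about 0.275 to 0.875 m from the base axis. Payload 12.5 kg.
Tool frame: the origin (TCP) lies at the very end of the fingers, on their centre line; the grasp point (between the pads) lies 19 mm behind it; z points along the fingers, y is the line along which they close (so a half turn about z gives the same grasp; the last joint's range is limited). The gripper opens to 85 mm and grips with 20 to 120 N. Pads are 22 mm wide; open, the fingers measure 114 mm over their backs; the gripper's body (76 mm by 85 mm) begins 54 mm behind the grasp point. The pads swing forward as they close: fully open they stand 13 mm farther back than shut.
Start: joints at [1.089, 0.351, 1.652, -0, 1.139, -0.085], TCP at [0.213, 0.507, 0.231] pointing down, gripper open.
Joint ranges: [-2.75, 2.75], [-0.79, 2.1], [0.01, 2.65], [-1.57, 4.71], [0.07, 3.14], [-2.87, 2.87]. Speed limits (rad/s): [2.22, 2.22, 2.79, 3.14, 3.14, 3.14].

INTERFACE

Orientations are given as a 3x3 rotation matrix whose columns are the frame's x, y, z axes.
In Python, from bench import manip gives the robot as it stands. Calls block until the motion is done:
- manip.move_ptp(position, orientation): joint-space move of the TCP to a pose.
- manip.move_l(position, attitude=None, max_speed=0.15): straight line of the TCP; attitude=None keeps the orientation; max_speed is the mean speed in m/s.
- manip.move_j(angles): joint-space move.
- manip.set_gripper(opening, effort=None): opening from 0.0 (shut) to 1.0 (fully open); effort is the grip in N (None keeps the last); returns when the fingers have stopped.
- manip.dwell(seconds).
- manip.inverse_kinematics(position, orientation): joint angles nearest the present ones, or None.
- manip.grab_frame(name): name is "scene" or "top"; returns (picture, depth): 384x512x3 uint8, red, green, blue; 384x512 float32, m along the optical axis (not along the pixel's ray), 0 where there is no reading.
- manip.get_calibration(name): a dict with "camera_matrix" (3x3 intrinsics, pixels), "k1" (the pictures are not rectified: a ray, as slopes to the right and down, at radius r is drawn at 1 + k1 r^2 times it, then the intrinsics apply), "R" (3x3) and "t" (3): a world point X has camera coordinates R X + t. Camera axes: x right, y down, z forward; pixel columns grow to the right and rows downward; lengths in m; the calibration is good to about 2 mm. A picture is of the moment at which its call begins. get_calibration takes no time and is no camera call.
A pose or a line that the arm cannot do raises manip.Unreachable and nothing moves.
- manip.sign_off(): hands the job in; it is judged then, once.
Trained networks look in the newest picture that a camera, given by its name, has taken for a name from the list of things; names that differ only in an ending like _2 or _b are one class to them, and where a whole thing is asked for, a point or a joint stands for the part that bears it (a point fixed in the world has none). Each returns a list of dicts, best first, with "confidence" (0 to 1); they miss things now and then, are a little off and sometimes report something else, mostly with a low value. They report only what shows in the picture. A call takes as long as a camera call.
- manip.look_for(camera, name): "at" ([x, y, z] in m, in world coordinates, good to about 4 mm: the middle of the surface that is visible of it).
Readings, each from a call of its own:
- manip.current_time(): time.
- manip.current_qpos(): joint angles.
- manip.current_joint_vel(): joint speeds.
- manip.current_joint_torque(): joint torques, N m.
- manip.current_ee_pos(): TCP position.
- manip.current_tcp_rot(): TCP orientation.
- manip.current_force(): force on the tool from outside, world axes, zero at the start.
- manip.current_ft_torque(): the same for the moment, N m.
- manip.current_grip_width(): opening from 0.0 (shut) to 1.0 (fully open).
- manip.current_grip_force(): force on a finger pad.
Only numpy, scipy, OpenCV 4.12 (cv2) and the standard library are available. Lean on these libraries where they do the work, as an engineer would, in place of code of your own. Each camera call takes 0.05 s, during which the arm holds its last target. There are 200 camera calls.

## Working session

There is one attempt and no reset: what is moved stays moved. The work goes in short steps, each a Python script; the robot and the scene stay as the last script left them, time stands still between calls to the robot, and variables do not carry over. Pictures are saved under pics/ and viewed, at most 10 in all, crops included, and the job is handed in when it is done.

```bash
ls; mkdir -p pics; cat > h.py <<'E'
import numpy as np, cv2
from bench import manip
def shot(c):
    p,d=manip.grab_frame(c); return p,d
def save(p,n): cv2.imwrite('pics/'+n,cv2.cvtColor(p,cv2.COLOR_RGB2BGR))
def cloud(c,d):
    k=manip.get_calibration(c); K=np.array(k['camera_matrix']);R=np.array(k['R']);t=np.array(k['t'])
    v,u=np.mgrid[0:d.shape[0],0:d.shape[1]]
    x=(u-K[0,2])/K[0,0]; y=(v-K[1,2])/K[1,1]; xu,yu=x.copy(),y.copy()
    for _ in range(10):
        f=1+k['k1']*(xu**2+yu**2); xu=x/f; yu=y/f
    P=np.stack([xu*d,yu*d,d],-1)
    W=(P-t)@R; W[d<=0]=np.nan
    return W
def project(c,X):
    k=manip.get_calibration(c); K=np.array(k['camera_matrix'])
    p=np.array(k['R'])@X+np.array(k['t']); s=p[:2]/p[2]; s=s*(1+k['k1']*(s@s))
    return K[:2,:2]@s+K[:2,2]
E
python3 - <<'E'
from h import *
for c in ('scene','top'):
    p,d=shot(c); save(p,c+'0.png'); np.savez(c+'0.npz',p=p,W=cloud(c,d))
    k=manip.get_calibration(c); print(c,np.round(k['camera_matrix'],1).tolist(),k['k1'],np.round(-np.array(k['R']).T@np.array(k['t']),3))
    for n in ['rig','bore_in','bore_out','pin_hole','shaft','shaft_tip','shaft_grip','shaft_rest','pin','pin_grip','pin_stand','tape_measure','masking_roll','screw_tray','pliers']:
        print(n,[(np.round(r['at'],3).tolist(),round(r['confidence'],2)) for r in manip.look_for(c,n)[:2]])
print(manip.current_time(),manip.current_force())
E
```

```text
pics
scene [[375.4, 0.0, 249.9], [0.0, 375.4, 196.4], [0.0, 0.0, 1.0]] -0.08386869930763151 [ 0.007 -0.634  0.83 ]
rig [([0.562, -0.092, 0.01], 0.88)]
bore_in [([0.556, -0.089, 0.012], 0.78)]
bore_out [([0.555, -0.094, 0.01], 0.73)]
pin_hole [([0.557, -0.089, 0.012], 0.95)]
shaft [([0.42, 0.217, 0.04], 0.58)]
shaft_tip [([0.415, 0.215, 0.037], 0.73)]
shaft_grip [([0.419, 0.218, 0.035], 0.8)]
shaft_rest [([0.42, 0.152, 0.011], 0.88)]
pin []
pin_grip []
pin_stand [([0.357, -0.1, 0.033], 0.23)]
tape_measure [([0.357, -0.101, 0.035], 0.94)]
masking_roll [([0.672, 0.258, 0.014], 0.68)]
screw_tray [([0.564, 0.397, 0.021], 0.75)]
pliers []
top [[447.4, 0.0, 251.8], [0.0, 447.4, 191.0], [0.0, 0.0, 1.0]] -0.14408323508861534 [0.391 0.016 1.825]
rig [([0.571, -0.083, 0.01], 0.69)]
bore_in [([0.568, -0.082, 0.014], 0.8)]
bore_out [([0.567, -0.083, 0.012], 0.7), ([0.429, 0.164, 0.009], 0.6)]
pin_hole [([0.572, -0.078, 0.014], 0.88)]
shaft [([0.426, 0.219, 0.039], 0.52)]
shaft_tip [([0.426, 0.216, 0.044], 0.79), ([0.569, -0.076, 0.014], 0.56)]
shaft_grip [([0.422, 0.218, 0.035], 0.61)]
shaft_rest [([0.428, 0.163, 0.011], 0.86)]
pin [([0.564, 0.409, 0.017], 0.19)]
pin_grip [([0.548, -0.374, 0.114], 0.62)]
pin_stand [([0.562, 0.409, 0.018], 0.59), ([0.54, -0.364, 0.051], 0.57)]
tape_measure [([0.364, -0.085, 0.035], 0.6), ([0.566, -0.082, 0.01], 0.52)]
masking_roll [([0.675, 0.259, 0.019], 0.74)]
screw_tray [([0.562, 0.409, 0.019], 0.84)]
pliers [([0.682, -0.407, 0.013], 0.5), ([0.543, -0.364, 0.053], 0.16)]
1.6 [ 0.32513617 -0.1459969   0.42780019]
```

View pics/scene0.png

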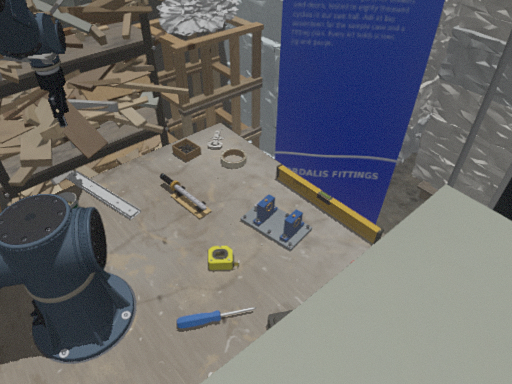

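View pics/top0.png

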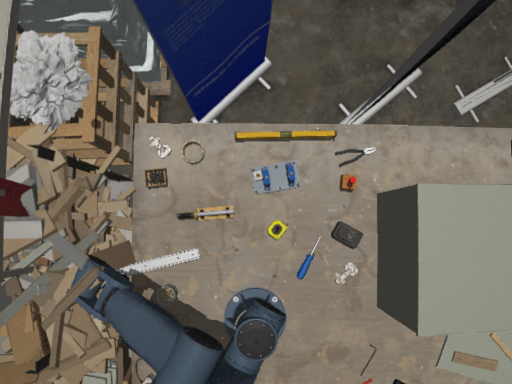

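The scene view shows the shaft (about 185,192), rig (275,222) and tape (220,258); the pin is hidden by a cabinet. In the top view the rig is at (275,178), the shaft at (207,213) with its handle to the left (+y), the pin at (348,182) and the cabinet right of column 378. I'll zoom in next.

```bash
python3 - <<'E'
from h import *
T=np.load('top0.npz');S=np.load('scene0.npz')
def c(A,u,v,w=66,h=50): return cv2.resize(A['p'][v-h//2:v+h//2,u-w//2:u+w//2],(400,300),interpolation=cv2.INTER_CUBIC)
im=np.vstack([np.hstack([c(T,275,178),c(S,275,218,88,66)]),np.hstack([c(T,207,213),c(T,348,182)])])
save(im,'crops.png')
W=T['W']
# bench noise and calibration check
for n,A in (('T',T),('S',S)):
    W=A['W']; 
    m=(abs(W[...,0]-.45)<.04)&(abs(W[...,1]-.03)<.05); print(n,np.nanmedian(W[m],0),W[m].std(0),m.sum())
W=T['W']
# box
m=(W[...,2]>.15)&(W[...,0]>0)&(W[...,1]<-.2)&(W[...,0]<.8)&(W[...,1]>-.9);print('box',m.sum(),np.nanmin(W[m],0),np.nanmax(W[m],0))
def show(c0,r,A,zl,zh):
    W=A['W'];m=(abs(W[...,0]-c0[0])<r)&(abs(W[...,1]-c0[1])<r)&(W[...,2]>zl)&(W[...,2]<zh);return m
for nm,A in (('T',T),('S',S)):
  for lab,c0,r,zl,zh in (('blocks',(.565,-.085),.12,.07,.09),('blk',(.565,-.085),.12,.05,.07),('boss',(.565,-.085),.13,.024,.04),('base',(.565,-.085),.13,.006,.018),('handle+',(.42,.17),.13,.028,.055),('pinhead',(.548,-.374),.05,.09,.13),('stand',(.548,-.374),.05,.04,.06)):
    m=show(c0,r,A,zl,zh)
    if m.sum():
        P=A['W'][m]; print(nm,lab,m.sum(),P.mean(0).round(4),P.min(0).round(3),P.max(0).round(3))
E
```

```text
T [0.44898923 0.03067038 0.00065824] [0.02340505 0.02923617 0.00451424] 494
S [ 0.4493309   0.02841655 -0.00068806] [0.02341891 0.02890537 0.0016669 ] 626
box 18217 [ 0.0363318  -0.82118474  0.15014896] [ 0.51080759 -0.49334564  0.4797177 ]
T blocks 179 [ 0.5718 -0.086   0.0777] [ 0.537 -0.15   0.07 ] [ 0.609 -0.024  0.09 ]
T blk 18 [ 0.5659 -0.1108  0.0618] [ 0.534 -0.151  0.05 ] [ 0.61  -0.024  0.07 ]
T boss 123 [ 0.574  -0.0511  0.0301] [ 0.513 -0.167  0.024] [0.631 0.011 0.039]
T base 939 [ 0.5637 -0.0793  0.011 ] [ 0.437 -0.214  0.006] [0.695 0.045 0.018]
T handle+ 257 [0.4236 0.1989 0.0387] [0.402 0.09  0.028] [0.447 0.3   0.054]
T pinhead 38 [ 0.5498 -0.3717  0.114 ] [ 0.54  -0.384  0.097] [ 0.561 -0.361  0.124]
T stand 151 [ 0.5483 -0.3693  0.0496] [ 0.521 -0.401  0.04 ] [ 0.579 -0.344  0.059]
S blocks 292 [ 0.5709 -0.0943  0.0765] [ 0.533 -0.155  0.07 ] [ 0.611 -0.021  0.083]
S blk 162 [ 0.5622 -0.0955  0.0595] [ 0.534 -0.157  0.05 ] [ 0.609 -0.034  0.07 ]
S boss 208 [ 0.5564 -0.0886  0.0305] [ 0.517 -0.157  0.024] [0.626 0.008 0.04 ]
S base 1050 [ 0.558  -0.092   0.0115] [ 0.5   -0.183  0.006] [0.642 0.013 0.018]
S handle+ 337 [0.4187 0.1929 0.0371] [0.399 0.087 0.028] [0.446 0.299 0.052]
S pinhead 2 [ 0.5534 -0.3627  0.1161] [ 0.551 -0.363  0.116] [ 0.556 -0.362  0.116]
```

View pics/crops.png

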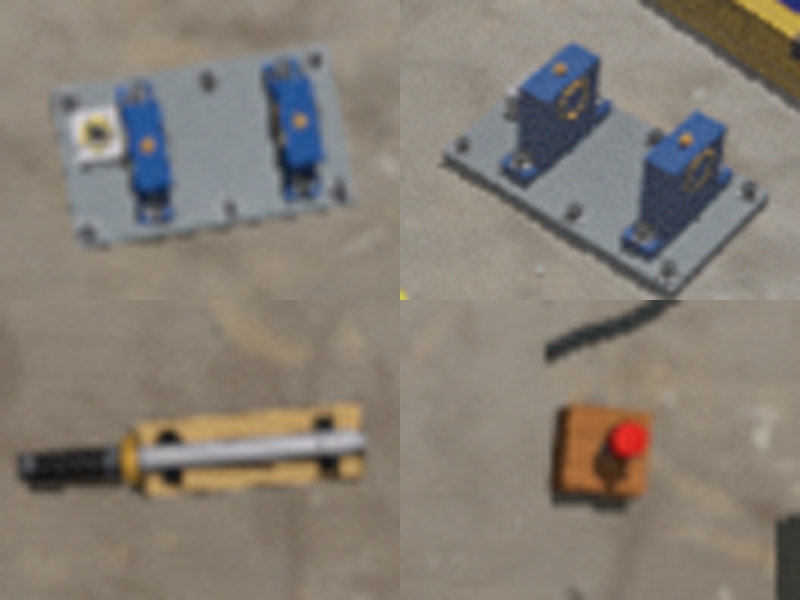

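The crops show the rig with the boss at its left (+y) end and turned about +0.17 rad, the shaft with its handle left at roughly the same heading, and the pin upright. Next I'll fit the known models to both pictures at subpixel level.

```bash
cat > fit.py <<'E'
from h import *
from scipy.optimize import minimize
SS=8
def proj(c,X):
    k=manip.get_calibration(c); K=np.array(k['camera_matrix'])
    p=X@np.array(k['R']).T+np.array(k['t']); s=p[:,:2]/p[:,2:]; s=s*(1+k['k1']*(s**2).sum(1,keepdims=True))
    return s@K[:2,:2].T+K[:2,2]
def box(x0,x1,y0,y1,z0,z1):
    f=[]; V=np.array([[x,y,z] for x in (x0,x1) for y in (y0,y1) for z in (z0,z1)])
    for idx,n in (((0,1,3,2),(-1,0,0)),((4,5,7,6),(1,0,0)),((0,1,5,4),(0,-1,0)),((2,3,7,6),(0,1,0)),((1,3,7,5),(0,0,1))):
        f.append((V[list(idx)],np.array(n)))
    return f
def cyl(r0,r1,y0,y1,axis=1):
    a=np.linspace(0,2*np.pi,24,endpoint=False); o=[]
    for r,y in ((r0,y0),(r1,y1)):
        P=np.zeros((24,3)); P[:,axis]=y; P[:,(axis+1)%3]=r*np.cos(a); P[:,(axis+2)%3]=r*np.sin(a); o.append(P)
    return [(np.vstack(o),None)]
def Rz(a): return np.array([[np.cos(a),-np.sin(a),0],[np.sin(a),np.cos(a),0],[0,0,1]])
RIG=[box(-.055,.055,-.095,.095,0,.012),box(0,.034,.055,.085,.012,.032),box(-.028,.028,.028,.052,.012,.078),box(-.028,.028,-.072,-.048,.012,.078)]
SHAFT=[cyl(.004,.008,-.15,-.142),cyl(.008,.008,-.142,0),cyl(.018,.018,0,.01),cyl(.01,.01,.01,.08)]
PIN=[cyl(.012,.012,.084,.112,2)]
STAND=[box(-.028,.028,-.028,.028,0,.05)]
def cost(c,img,roi,model,T,R,ret=False):
    u0,v0,u1,v1=roi; k=manip.get_calibration(c); C=-np.array(k['R']).T@np.array(k['t'])
    lab=np.zeros(((v1-v0)*SS,(u1-u0)*SS),np.uint8); n=0
    parts=sorted(model,key=lambda b:-np.linalg.norm(np.mean([f[0].mean(0) for f in b],0)@R.T+T-C)) 
    if model is RIG: parts=[RIG[0]]+[q for q in parts if q is not RIG[0]]
    for b in parts:
        for P,nr in b:
            X=P@R.T+T; n+=1
            if nr is not None and (R@nr)@(C-X.mean(0))<=0: continue
            q=(proj(c,X)-[u0,v0]+.5)*SS-.5
            q=cv2.convexHull(np.round(q*16).astype(np.int32))
            cv2.fillConvexPoly(lab,q,n,shift=4)
    A=np.stack([cv2.resize((lab==i).astype(np.float32),(u1-u0,v1-v0),interpolation=cv2.INTER_AREA).ravel() for i in range(n+1) if (lab==i).any()],1)
    A=np.stack([cv2.GaussianBlur(a.reshape(v1-v0,u1-u0),(3,3),.5).ravel() for a in A.T],1)
    Y=img[v0:v1,u0:u1].reshape(-1,3).astype(np.float32)
    B=np.linalg.lstsq(A,Y,rcond=None)[0]; r=np.minimum(np.abs(Y-A@B),60)
    return (r**2).mean()
def roi_of(c,model,T,R,pad=6):
    q=np.vstack([proj(c,P@R.T+T) for b in model for P,_ in b])
    a=np.maximum(np.floor(q.min(0)-pad),0).astype(int);b=np.ceil(q.max(0)+pad).astype(int)
    return a[0],a[1],min(b[0],512),min(b[1],384)
def fit(views,model,x0,z=0.,Rf=Rz,step=(.006,.006,.06)):
    """views: list of (cam,img); x0=(x,y,yaw) -> fitted"""
    x0=np.array(x0,float); R0=Rf(x0[2]) if len(x0)>2 else np.eye(3)
    rois=[roi_of(c,model,np.array([x0[0],x0[1],z]),R0) for c,_ in views]
    def f(p):
        R=Rf(p[2]) if len(p)>2 else np.eye(3)
        return sum(cost(c,i,r,model,np.array([p[0],p[1],z]),R) for (c,i),r in zip(views,rois))
    for s in (1,.3):
        S=np.vstack([x0]+[x0+np.eye(len(x0))[i]*step[i]*s for i in range(len(x0))])
        o=minimize(f,x0,method='Nelder-Mead',options=dict(initial_simplex=S,xatol=1e-4,fatol=1e-3)); x0=o.x
    return o.x,o.fun
E
cat > a.py <<'E'
from fit import *
T=np.load('top0.npz')['p'];S=np.load('scene0.npz')['p']
V={'T':[('top',T)],'S':[('scene',S)],'TS':[('top',T),('scene',S)]}
for n,v in V.items():
    for nm,m,x0,z in (('rig',RIG,(.567,-.085,.17),0),('shaft',SHAFT,(.42,.22,0.04),.032)):
        p,f=fit(v,m,x0,z); print(n,nm,p.round(4),round(f,1))
        if nm=='shaft':
            for zz in (.026,.038): print('   z',zz,round(fit(v,m,p,zz)[1],1))
p,f=fit(V['T'],PIN,(.548,-.37),0);print('pin',p.round(4),f)
p,f=fit(V['T'],STAND,(.548,-.37,0.05),0);print('stand',p.round(4),f)
E
time python3 a.py
```

```text
T rig [ 0.5703 -0.0786  0.1678] 163.0Traceback (most recent call last):
  File "a.py", line 6, in <module>
    p,f=fit(v,m,x0,z); print(n,nm,p.round(4),round(f,1))
        ~~~^^^^^^^^^^
  File "fit.py", line 53, in fit
    o=minimize(f,x0,method='Nelder-Mead',options=dict(initial_simplex=S,xatol=1e-4,fatol=1e-3)); x0=o.x
    res = _minimize_neldermead(fun, x0, args, callback, bounds=bounds,
                               **options)
    fsim[k] = func(sim[k])
              ~~~~^^^^^^^^
    fx = function(np.copy(x), *(wrapper_args + args))
  File "fit.py", line 50, in f
    return sum(cost(c,i,r,model,np.array([p[0],p[1],z]),R) for (c,i),r in zip(views,rois))
  File "fit.py", line 50, in <genexpr>
    return sum(cost(c,i,r,model,np.array([p[0],p[1],z]),R) for (c,i),r in zip(views,rois))
               ~~~~^^^^^^^^^^^^^^^^^^^^^^^^^^^^^^^^^^^^^^^
  File "fit.py", line 32, in cost
    q=(proj(c,X)-[u0,v0]+.5)*SS-.5
       ~~~~^^^^^
  File "fit.py", line 5, in proj
    k=manip.get_calibration(c); K=np.array(k['camera_matrix'])
ValueError: time passes only in moves, steps and waits

real	0m5.086s
user	0m11.305s
sys	0m0.222s
```

```bash
sed -i 's/manip.get_calibration(/cal(/' fit.py h.py; cat >> h.py <<'E'
_c={}
def cal(c):
    if c not in _c: _c[c]=manip.get_calibration(c)
    return _c[c]
E
time python3 a.py
```

```text
T rig [ 0.5703 -0.0786  0.1678] 163.0
T shaft [0.4176 0.2365 0.1327] 351.6
   z 0.026 317.6
   z 0.038 317.9
S rig [ 0.5704 -0.08    0.1742] 278.2
S shaft [0.41   0.2333 0.0057] 349.7
   z 0.026 353.9
   z 0.038 346.9
TS rig [ 0.5705 -0.0793  0.1714] 446.1
TS shaft [0.4183 0.2355 0.1287] 800.1
   z 0.026 789.5
   z 0.038 783.9
pin [ 0.5518 -0.3739] 964.60693359375
stand [ 0.5492 -0.3733 -0.0381] 232.33863830566406
real	0m9.490s
user	0m20.230s
sys	0m0.153s
```

```bash
cat > b.py <<'E'
from fit import *
T=np.load('top0.npz')['p'];S=np.load('scene0.npz')['p']
V={'T':[('top',T)],'S':[('scene',S)],'TS':[('top',T),('scene',S)]}
def M(z,off,board=True):
    sh=[[(P+[0,0,z],n) for P,n in b] for b in SHAFT]
    o=-off
    bd=[box(-.025,.025,o-.075,o+.075,0,.008)]+[box(-.013,.013,o+s*.052-.008,o+s*.052+.008,.008,.024) for s in(-1,1)]
    return bd+sh
import fit as F
# keep painter order as listed
import builtins
F.sorted=lambda L,key=None: list(L)
for n,v in V.items():
    for z,off in ((.032,.070),(.032,.075),(.032,.08),(.026,.075),(.038,.075)):
        p,f=fit(v,M(z,off),(.422,.236,.08)); print(n,z,off,p.round(4),round(f,1))
for z in (-.01,0,.01):
    m=STAND+[[(P+[0,0,z],q) for P,q in b] for b in PIN]
    p,f=fit(V['T'],m,(.5492,-.3733,0.)); print('pin',z,p.round(4),round(f,1))
E
python3 b.py
python3 - <<'E'
from h import *
for c in('scene','top'):
    d=np.load(c+'0.npz');W=d['W']
    for nm,(x,y) in (('handle',(.418,.28)),('rod',(.426,.16))):
        m=np.hypot(W[...,0]-x,W[...,1]-y)<.02; z=W[...,2][m]; print(c,nm,np.nanpercentile(z,[50,80,95]).round(3))
    m=np.hypot(W[...,0]-.55,W[...,1]+.373)<.012; print(np.nanpercentile(W[...,2][m],[50,80,95]))
E
```

```text
T 0.032 0.07 [0.4172 0.2367 0.1176] 201.1
T 0.032 0.075 [0.417  0.2392 0.1139] 205.2
T 0.032 0.08 [0.4165 0.2423 0.1185] 220.5
T 0.026 0.075 [0.4173 0.2394 0.1158] 203.1
T 0.038 0.075 [0.4169 0.2396 0.1115] 207.2
S 0.032 0.07 [0.4177 0.2351 0.0984] 246.9
S 0.032 0.075 [0.4172 0.239  0.0979] 243.1
S 0.032 0.08 [0.4167 0.2435 0.0992] 245.3
S 0.026 0.075 [0.4213 0.2424 0.112 ] 257.0
S 0.038 0.075 [0.4142 0.2381 0.1127] 244.7
TS 0.032 0.07 [0.4175 0.2363 0.1036] 453.3
TS 0.032 0.075 [0.4171 0.2393 0.1056] 451.2
TS 0.032 0.08 [0.4167 0.2437 0.1035] 469.3
TS 0.026 0.075 [0.4185 0.2396 0.1086] 495.5
TS 0.038 0.075 [0.4157 0.2386 0.1135] 466.0
pin -0.01 [ 0.5492 -0.3734 -0.0378] 208.0
pin 0 [ 0.5493 -0.3733 -0.0364] 209.9
pin 0.01 [ 0.5493 -0.3732 -0.0345] 209.8
scene handle [0.036 0.04  0.042]
scene rod [0.01  0.038 0.04 ]
[0.11612006 0.1163081  0.11640212]
top handle [0.036 0.042 0.045]
top rod [0.015 0.038 0.042]
[0.11258001 0.1188228  0.12271039]
```

Both views agree on the shaft axis at z≈32 mm, the rig fits to within 1 mm, and the pin top is at about 117 mm. Grasping now.

```bash
cat >> h.py <<'E'
RIGP=np.array([.5705,-.0793]); RYAW=.1714
def Rg(a,s=1):
    rx=np.array([np.cos(a),np.sin(a),0])*s; ry=np.array([-np.sin(a),np.cos(a),0])*s
    return np.stack([ry,rx,[0,0,-1]],1)
def rig2w(x,y,z,P=RIGP,a=RYAW):
    return np.array([P[0]+np.cos(a)*x-np.sin(a)*y,P[1]+np.sin(a)*x+np.cos(a)*y,z])
E
cat > g.py <<'E'
from h import *
a=.105; g=np.array([.4125,.2833,.013])
for s in (1,-1):
    print(s,[None if q is None else np.round(q,2) for q in (manip.inverse_kinematics(list(p),Rg(y,s)) for p,y in ((g,a),(g+[0,0,.15],a),(rig2w(0,.272,.041),RYAW),(rig2w(0,.097,.041),RYAW)))])
s=1
manip.move_ptp(g+[0,0,.12],Rg(a,s)); manip.move_l(g,max_speed=.1)
print(manip.current_force(),manip.current_ee_pos())
manip.set_gripper(0.0,100)
print('w',manip.current_grip_width(),manip.current_grip_force(),manip.current_force())
manip.move_l(g+[0,0,.10],max_speed=.12)
print('w',manip.current_grip_width(),manip.current_force(),manip.current_ft_torque(),manip.current_time())
p,d=shot('top');save(p,'t1.png');p2,d=shot('scene');save(p2,'s1.png')
c=lambda p,u,v,w=120,h=90: cv2.resize(p[v-h//2:v+h//2,u-w//2:u+w//2],(400,300),interpolation=cv2.INTER_CUBIC)
save(np.hstack([c(p,207,205),c(p2,185,180)]),'grasp.png')
E
python3 g.py
```

```text
1 [array([ 0.51,  0.61,  1.92, -0.  ,  0.62,  0.4 ]), array([ 0.51,  0.35,  1.85, -0.  ,  0.95,  0.4 ]), array([ 0.26,  0.63,  1.76, -0.  ,  0.75,  0.09]), array([-0.05,  0.62,  1.77, -0.  ,  0.75, -0.23])]
-1 [array([ 0.51,  0.61,  1.92, -0.  ,  0.62, -2.74]), array([ 0.51,  0.35,  1.85, -0.  ,  0.95, -2.74]), None, None]
[ 0.58560523 -0.03789777 -0.09085036] [0.41277869 0.2834886  0.01349896]
w 0.20080981639187034 97.53370083868504 [ 2.95305301 -0.45039313  1.3924111 ]
w 0.20435485936537268 [-0.94062289 -0.39031054 -0.99239389] [ 0.11241176 -0.01035312  0.00241944] 5.775
```

View pics/grasp.png

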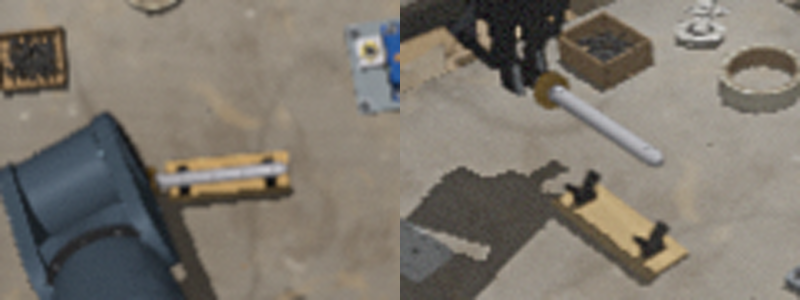

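The shaft is gripped and lifted clear. In the right crop the rod runs from about (560,90) to (655,158). Next: the pre-insertion pose, where I'll check the rod against the rig in the same pictures.

```bash
cat > p.py <<'E'
from fit import *
e0=manip.current_ee_pos()
manip.move_ptp(rig2w(0,.280,.113),Rg(RYAW)); manip.move_l(rig2w(0,.280,.0415),max_speed=.12)
e=np.array(manip.current_ee_pos()); print('ee',e,manip.current_force())
T,_=shot('top');S,d=shot('scene'); save(T,'t2.png');save(S,'s2.png'); np.savez('pre.npz',T=T,S=S,W=cloud('scene',d),e=e)
R=np.array(manip.current_tcp_rot()); yaw=np.arctan2(-R[0,0],R[1,0]); print('yaw',yaw)
o=e[:2]-.045*np.array([-np.sin(yaw),np.cos(yaw)]); print('expected origin',o)
m=SHAFT[:2]
for z in (.056,.060,.064):
  for n,v in (('T',[('top',T)]),('S',[('scene',S)]),('TS',[('top',T),('scene',S)])):
    p,f=fit(v,m,(*o,yaw),z); print(z,n,p.round(4),round(f,1))
for n,v in (('T',[('top',T)]),('S',[('scene',S)]),('TS',[('top',T),('scene',S)])):
    p,f=fit(v,RIG,(.5705,-.0793,.1714)); print('rig',n,p.round(4),round(f,1))
E
python3 p.py
python3 - <<'E'
import cv2,numpy as np
T=cv2.imread('pics/t2.png');S=cv2.imread('pics/s2.png')
c=lambda p,u,v,w=120,h=90: cv2.resize(p[v-h//2:v+h//2,u-w//2:u+w//2],(400,300),interpolation=cv2.INTER_CUBIC)
cv2.imwrite('pics/pre.png',np.hstack([c(T,240,190),c(S,245,200)]))
E
```

```text
ee [0.52298105 0.19697953 0.04207374] [ 0.21936222 -0.59695235 -1.04366615]
yaw 0.17160701214599605
expected origin [0.53066552 0.15264051]
0.056 T [0.5359 0.1387 0.1846] 1063.8
0.056 S [0.5438 0.1459 0.1935] 696.0
0.056 TS [0.5365 0.1392 0.1809] 1803.5
0.06 T [0.5358 0.1393 0.1795] 1063.9
0.06 S [0.5411 0.1413 0.1954] 691.6
0.06 TS [0.5363 0.1394 0.1806] 1782.2
0.064 T [0.5352 0.139  0.1842] 1063.7
0.064 S [0.5386 0.138  0.1905] 695.2
0.064 TS [0.5362 0.1384 0.181 ] 1769.0
rig T [ 0.5708 -0.0783  0.1634] 242.4
rig S [ 0.5705 -0.0799  0.1754] 366.1
rig TS [ 0.5705 -0.0793  0.1716] 613.5
```

View pics/pre.png

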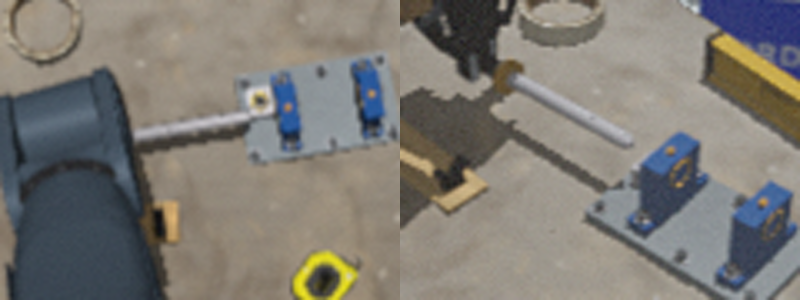

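The pre-pose is as planned: rod at about (135–250,130) left and its tip at (630,145) right, in front of the first block. The gripper confused the rod fit, so I'll redo it using only the free part of the rod, measured per image section.

```bash
cat > r.py <<'E'
from fit import *
from scipy.ndimage import map_coordinates
D=np.load('pre.npz'); e=D['e']; yaw=.1716
ry=np.array([-np.sin(yaw),np.cos(yaw),0]); rx=np.array([np.cos(yaw),np.sin(yaw),0])
o=np.array([e[0],e[1],e[2]+.0185])-.045*ry
for c,I in (('top',D['T']),('scene',D['S'])):
    G=I.astype(float).mean(2); res=[]
    ys=np.arange(-.135,-.045,.005); q=proj(c,np.array([o+y*ry for y in ys])); t=q[-1]-q[0]; t/=np.linalg.norm(t); n=np.array([-t[1],t[0]])
    s=np.arange(-8,8.01,.25); prof=np.array([map_coordinates(G,[(qq+s[:,None]*n)[:,1],(qq+s[:,None]*n)[:,0]],order=1) for qq in q])
    print(c,'n',n.round(2),'half-width px',np.round(abs((proj(c,np.array([o-.1*ry+.008*rx]))-proj(c,np.array([o-.1*ry])))@n),2),'dpx/dm x,z',((proj(c,np.array([o-.1*ry+.01*rx]))-proj(c,np.array([o-.1*ry])))@n*100).round(),((proj(c,np.array([o-.1*ry+[0,0,.01]]))-proj(c,np.array([o-.1*ry])))@n*100).round())
    for i in range(0,len(ys),3): print(ys[i].round(3),prof[i:i+3].mean(0)[::2].round().astype(int))
E
python3 r.py
```

```text
top n [-0.16 -0.99] half-width px [2.01] dpx/dm x,z [251.] [23.]
-0.135 [136 134 129 117 102  83  67  61  60  63  73  87 103 125 149 170 187 190
 181 165 146 135 131 131 133 134 135 136 138 138 139 139 139]
-0.12 [139 139 132 119 101  78  65  62  60  64  73  88 105 126 149 172 188 188
 180 158 140 131 125 126 127 128 129 132 134 136 138 139 140]
-0.105 [138 138 136 130 115  98  78  65  62  65  78  91 108 128 150 171 182 187
 177 161 145 131 127 126 127 127 127 126 128 131 133 134 136]
-0.09 [140 139 136 123 107  87  69  63  61  68  79  93 107 127 148 167 183 184
 179 163 146 136 130 129 129 130 130 131 133 134 135 136 138]
-0.075 [139 140 135 126 110  90  73  62  61  62  70  83 102 124 147 169 181 183
 173 154 139 130 129 134 138 141 142 142 142 141 140 140 140]
-0.06 [140 139 136 126 109  89  70  61  59  59  64  77  97 119 140 158 169 173
 166 156 144 136 136 139 140 141 142 142 143 143 142 141 140]
scene n [ 0.49 -0.87] half-width px [1.96] dpx/dm x,z [245.] [209.]
-0.135 [145 144 143 142 142 144 146 148 151 150 141 127 116 116 129 144 159 172
 181 184 182 172 161 156 155 156 158 158 157 155 152 150 149]
-0.12 [147 146 147 148 148 150 152 152 153 152 146 132 121 121 131 147 161 171
 179 182 179 170 161 157 155 155 153 153 152 150 148 148 148]
-0.105 [150 152 154 155 157 157 158 157 157 153 143 127 117 119 131 146 160 169
 172 175 176 170 161 156 154 153 152 152 151 151 151 152 153]
-0.09 [151 152 152 152 154 156 156 156 155 152 140 123 113 116 131 147 161 173
 181 184 179 164 153 150 150 151 151 151 151 151 151 154 157]
-0.075 [147 149 150 151 151 150 150 150 149 144 134 121 113 117 131 147 162 173
 179 180 173 161 151 145 145 148 149 150 151 152 152 152 153]
-0.06 [147 147 147 147 149 149 148 148 148 144 131 116 110 115 129 146 161 172
 179 179 172 162 154 150 149 150 151 152 154 155 156 156 156]
```

Across the two views the rod lies within about 1.5 mm of prediction with matching yaw. The taper captures ±5.5 mm, so I'll insert with force feedback.

```bash
cat > ins.py <<'E'
from h import *
import sys,json
rx=np.array([np.cos(RYAW),np.sin(RYAW),0]);ry=np.array([-np.sin(RYAW),np.cos(RYAW),0])
def F(): 
    f=np.array(manip.current_force()); return np.array([f@rx,f@ry,f[2]])
def go(x,y,z,v=.05): manip.move_l(rig2w(x,y,z),max_speed=v)
def probe(x,y,z,ax,f0,d=.0005,lim=3.0,n=8):
    """limits of free play along ax (0=x,2=z)"""
    out=[]
    for s in (1,-1):
        for i in range(1,n+1):
            p=[x,y,z]; p[ax]+=s*d*i; go(*p,v=.02); df=(F()-f0)[ax]
            if abs(df)>lim: break
        out.append((p[ax],round(df,1)))
        go(x,y,z,v=.03)
    return out
E
cat > i1.py <<'E'
from ins import *
f0=F(); print('f0',f0)
x,z=0,.0415-.0005   # tcp overshoots z by .5 mm
for yt in (.247,.240,.232,.225,.218):   # tip at yt-.195: .052 face .. 
    go(x,yt,z,.06); f=F()-f0; print(yt,f.round(1))
    if np.abs(f).max()>12: break
else:
    print('x',probe(x,yt,z,0,f0)); print('z',probe(x,yt,z,2,f0))
print(manip.current_time(),manip.current_ee_pos(),rig2w(x,yt,z))
E
python3 i1.py
```

```text
f0 [-0.03717076 -0.05911973 -0.85053522]
0.247 [ 0.1  0.2 -1.7]
0.24 [ 0.1  0.2 -1.2]
0.232 [-0.  -0.1 -0.4]
0.225 [-0.3 -0.4  0.1]
0.218 [ 0.1 -0.1 -0.7]
x [(0.004, np.float64(-1.7)), (-0.0025, np.float64(3.6))]
z [(0.045, np.float64(-1.5)), (0.037000000000000005, np.float64(0.6))]
17.475 [0.53336013 0.13550882 0.04118202] [0.53331748 0.13550563 0.041     ]
```

```bash
cat > i2.py <<'E'
from ins import *
x,z=.0006,.041; b=F(); print('b',b)
for yt in (.19,.165,.150,.142,.134,.126,.118,.110,.104,.100):
    go(x,yt,z,.06); f=F(); print(yt,f.round(1),np.round(manip.current_ft_torque(),2))
    if np.abs(f-b).max()>12: break
T,_=shot('top');S,d=shot('scene')
c=lambda p,u,v,w=120,h=90: cv2.resize(p[v-h//2:v+h//2,u-w//2:u+w//2],(400,300),interpolation=cv2.INTER_CUBIC)
save(np.hstack([c(T,260,180),c(S,275,210)]),'i2.png')
print(manip.current_time(),manip.current_grip_width())
E
python3 i2.py
```

```text
b [ 0.74853667 -0.09218455 -2.01304941]
0.19 [-0.4  0.3 -1.7] [0.15 0.02 0.  ]
0.165 [ 0.3  0.4 -1.5] [ 0.07  0.06 -0.04]
0.15 [-0.3 -0.4 -1.6] [ 0.09 -0.01 -0.02]
0.142 [ 0.2 -0.5 -2.2] [0.13 0.04 0.06]
0.134 [-0.4  0.6 -1.3] [0.16 0.03 0.05]
0.126 [ 1.2  0.8 -1.7] [0.14 0.06 0.01]
0.118 [ 0.3  0.8 -1.3] [ 0.16  0.06 -0.02]
0.11 [ 0.9  0.4 -1.6] [ 0.04 -0.04 -0.01]
0.104 [ 1.   0.1 -1.2] [ 0.11 -0.07  0.03]
0.1 [ 1.   0.6 -0.8] [ 0.08 -0.1  -0.03]
21.075 0.20146464922378898
```

View pics/i2.png

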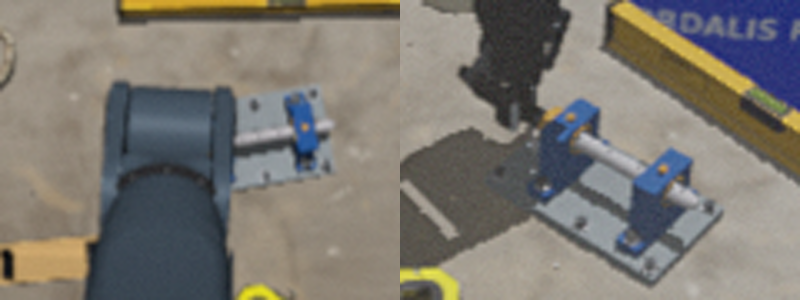

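The rod is through both blocks: it sticks out past the second block at about (690,195), with no side load. Now push the collar home and release.

```bash
cat > i3.py <<'E'
from ins import *
x,z=.0006,.041; b=F()
for i in range(16):
    yt=.099-.001*i; go(x,yt,z,.03); f=F(); print(round(yt,4),f.round(1),end=' ')
    if f[1]>12: break
print(manip.current_time(),manip.current_ee_pos())
manip.set_gripper(.6); print('after open',F().round(2))
go(x,yt,.13,.2); go(x,yt,.24,.25)
s=1
R=Rg(-.037+0.6)
for a in (-1.2,-.6,-.037,.5,1.0):
    q=manip.inverse_kinematics([.5493,-.3733,.2],Rg(a)); q2=manip.inverse_kinematics(list(rig2w(.017,.070,.085)),Rg(a)); print(a,None if q is None else np.round(q,2),None if q2 is None else np.round(q2,2))
print(manip.current_time())
E
python3 i3.py
```

```text
0.099 [ 0.3  0.3 -0.6] 0.098 [1.3 7.9 0.3] 0.097 [ 2.  14.9  1.9] 21.825 [0.55435533 0.01817963 0.04117187]
after open [-0.77  0.84  0.78]
-1.2 [-0.67  0.59  1.36 -0.    1.19  0.53] [-0.09  0.58  1.7  -0.    0.86  1.11]
-0.6 [-0.67  0.59  1.36 -0.    1.19 -0.07] [-0.09  0.58  1.7  -0.    0.86  0.51]
-0.037 [-0.67  0.59  1.36 -0.    1.19 -0.63] [-0.09  0.58  1.7  -0.    0.86 -0.06]
0.5 [-0.67  0.59  1.36 -0.    1.19 -1.17] [-0.09  0.58  1.7  -0.    0.86 -0.59]
1.0 [-0.67  0.59  1.36 -0.    1.19 -1.67] [-0.09  0.58  1.7  -0.    0.86 -1.09]
23.4333
```

The collar is home: about 15 N axial reaction at the expected place. Now the pin, with a look at the rig on the way.

```bash
cat > k.py <<'E'
from ins import *
P=np.array([.5493,-.3733,0]); R=Rg(RYAW)
manip.move_ptp(P+[0,0,.20],R)
T,_=shot('top');S,d=shot('scene'); np.savez('k.npz',T=T,S=S)
c=lambda p,u,v,w=100,h=75: cv2.resize(p[v-h//2:v+h//2,u-w//2:u+w//2],(400,300),interpolation=cv2.INTER_CUBIC)
save(np.hstack([c(T,260,180),c(S,260,210)]),'k.png')
f0=F(); manip.move_l(P+[0,0,.086],max_speed=.1); print('down',(F()-f0).round(1),manip.current_ee_pos())
manip.set_gripper(0.0,60); print('w',manip.current_grip_width()*85,(F()-f0).round(1))
manip.move_l(P+[0,0,.206],max_speed=.15); print('w',manip.current_grip_width()*85,(F()-f0).round(1),manip.current_time())
E
python3 k.py
```

```text
down [-0.3 -0.8  0.3] [ 0.54963616 -0.37353399  0.0867492 ]
w 22.09397584596119 [ 3.7 -0.1  2.7]
w 22.283864344585574 [ 1.   0.  -1.1] 27.6
```

View pics/k.png

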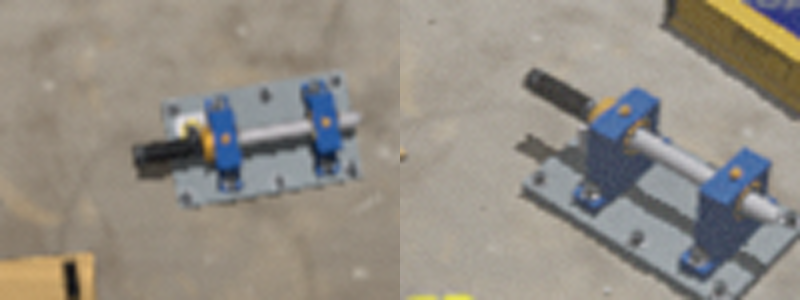

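The shaft is through both blocks with the collar flush on the first one (crop left (207,138), right (605,110)), and the pin is gripped. Placing it now with a guarded descent.

```bash
cat > l.py <<'E'
from ins import *
R=Rg(RYAW); h=.0815
manip.move_l(rig2w(.0175,.070,.206),max_speed=.2)
f0=F(); print('f0',f0.round(1),manip.current_time())
go(.0175,.070,h+.040,.1)
z=.036
while z>-.002:
    go(.0175,.070,h+z-.0005,.04); f=F()-f0; print(round(z,3),f.round(1))
    if np.abs(f).max()>6: break
    z-=.003 if z>.02 else .006
print(manip.current_time(),manip.current_ee_pos())
S,_=shot('scene'); c=lambda p,u,v,w=80,h=60: cv2.resize(p[v-h//2:v+h//2,u-w//2:u+w//2],(600,450),interpolation=cv2.INTER_CUBIC)
save(c(S,255,195),'l.png')
E
python3 l.py
```

```text
f0 [-0.3 -0.4 -0.4] 29.5833
0.036 [-0.4 -0.  -0.9]
0.033 [0.5 0.7 0.1]
0.03 [0.8 0.6 0.6]
0.027 [ 0.1  0.3 -0.5]
0.024 [-0.8  0.2  0. ]
0.021 [-0.7  0.6 -0.5]
0.018 [-0.   0.5  0.2]
0.012 [ 0.4  0.1 -0.7]
0.006 [ 1.   0.1 -1. ]
-0.0 [0.6 0.3 5.9]
33.2333 [ 0.5764565  -0.00742618  0.08144709]
```

The pin slid in freely and touched the bench at z=0. Release and check.

```bash
cat > m.py <<'E'
from ins import *
manip.set_gripper(.6); print(F().round(1))
go(.0175,.070,.15,.15); go(.0175,.070,.25,.2); manip.move_ptp([.45,.25,.3],Rg(RYAW))
T,_=shot('top');S,d=shot('scene'); W=cloud('scene',d)
c=lambda p,u,v,w=100,h=75: cv2.resize(p[v-h//2:v+h//2,u-w//2:u+w//2],(400,300),interpolation=cv2.INTER_CUBIC)
save(np.hstack([c(T,265,180),c(S,260,205)]),'m.png')
red=(S[...,0]>130)&(S[...,1]<80)&(S[...,2]<80); q=W[red]; m=np.linalg.norm(q[:,:2]-rig2w(.017,.07,0)[:2],axis=1)<.05
print('head',np.nanmean(q[m],0),np.nanpercentile(q[m][:,2],[5,95]),rig2w(.017,.07,.1),manip.current_force(),manip.current_time())
E
python3 m.py
```

```text
[0.7 0.3 0.4]
head [ 0.57072725 -0.01298917  0.11063194] [0.10804162 0.11239438] [ 0.57531156 -0.00742616  0.1       ] [ 0.68097197  0.59219653 -0.23360511] 36.15
```

View pics/m.png

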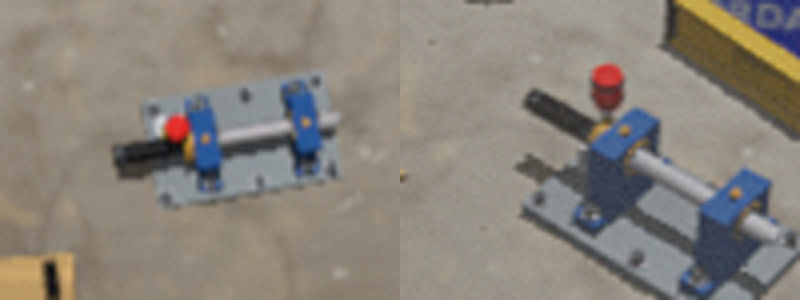

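The pin stands upright behind the collar (left (177,128), right (605,85)), its head top at about 112 mm, so it is fully down. The shaft is home and the arm is clear.

```bash
python3 -c "
from bench import manip
print(manip.sign_off())"
```

```text
the job is handed in; nothing more can be done
None
```

The shaft is threaded through both blocks with its collar home, and the lock pin is fully down in the keeper hole. Both are released, and I handed the job in at about 36 s of the 64 s allowed; the sign-off gave no verdict.

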